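# Load the tool caddy and hold it up

## Robot

A 7-joint arm with a two-finger parallel gripper is mounted at the origin on the work surface. World frame = base frame: x ahead of the robot, y to its left, z up, the work surface at z = 0. Lengths are in m, angles in degrees, forces in N, time in s.
With the tool pointing down it reaches from about 0.425 to 1.025 m from the base axis. Payload 9.4 kg.
Tool frame: the origin (TCP) lies between the finger pads, 19 mm behind the fingertips; this is the grasp point; z points along the fingers, y is the line along which they close (so a half turn about z gives the same grasp; the last joint's range is limited). The gripper opens to 93 mm and grips with 3 to 60 N. Pads are 15 mm wide; open, the fingers measure 128 mm over their backs; the gripper's body (75 mm by 188 mm) begins 65 mm behind the grasp point.
Start: joints at [71.408, 34.337, -0.143, 91.639, 0.103, 54.024, -4.572], TCP at [0.178, -0.703, 0.237] pointing down, gripper open.
Joint ranges: [-147.43, 147.43], [-19.82, 112.94], [-74.19, 73.91], [6.32, 146.72], [-59.91, 239.91], [6.04, 106.73], [-150.56, 150.56]. Speed limits (degrees/s): [127.2, 127.2, 172.46, 172.46, 180, 180, 180].

## Interface

Orientations are given as [roll, pitch, yaw] about the fixed x, y, z axes, in that order (R = Rz(yaw) Ry(pitch) Rx(roll)).
In Python, from bench import bot gives the robot as it stands.
- The arm moves only by the tool jog_arm, never from a script. Its argument "moves" is a list of rows, each a list of 7 numbers: the shift along the tool's x, y, z in units of 0.08 m (1.0 is 0.08 m), then the turn, a rotation vector about the tool's x, y, z in units of pi rad (1.0 is pi rad), then the opening, from -1 (shut) to 1 (fully open). In form: [[dx, dy, dz, wx, wy, wz, grip], ...]. A call has exactly 5 rows; each row is the pose to reach, as a shift and turn from the pose commanded when the call began, along the tool's axes at that moment, turning the shorter way round; what a row does not reach only later rows make up. A row lasts 1/8 s, in which the tool goes at most 62.5 mm and 10.7 degrees, less where a joint would pass 70% of its speed; a pose out of reach is approached as far as the arm can. A call with a number of a shift or a turn outside -1 to 1 is refused whole. A call with a gripper value outside its range is refused whole. The fingers move at their own pace and stop on an object; "force" is the grip in N (left out, the last holds). Time passes only in rows, so rows that repeat a pose let the fingers close, or fill a call up. It gives the time, the measured TCP pose, the force, the opening and the grip force at its end, in the units of the state.
- bot.observe(): the state, without advancing time (a new reading comes with each control period).
- bot.camera(name): name is "side" or "top"; returns the picture (384x512x3 uint8, blue, green, red); there is no depth.
- bot.get_calibration(name): a dict with "fovy" (degrees; the focal length in pixels is half the picture's height over the tangent of half this angle, whatever the lens; pixels are square), "cx", "cy" (the principal point, pixels), "rvec" (rotation vector, rad) and "tvec" (3), from world to camera coordinates, as OpenCV has them. Camera axes: x right, y down, z forward; pixel columns grow to the right and rows downward; lengths in m; the calibration is good to about 2 mm. A picture is of the moment at which its call begins. get_calibration takes no time and is no camera call.
- bot.job_done(): hands the job in; it is judged then, once.
The state is a dict: "time_s": time; "joint_pos": joint angles; "joint_velocities": joint speeds; "tau": joint torques, N m; "position": TCP position; "ee_rot": TCP orientation; "ft_force": force on the tool from outside, world axes, zero at the start; "ft_torque": the same for the moment, N m; "width": finger opening in m; "finger_force": force on a finger pad.
Only numpy, scipy, OpenCV 4.12 (cv2) and the standard library are available. Lean on these libraries where they do the work, as an engineer would, in place of code of your own. Each camera call takes 0.05 s, during which the arm holds its last target. There are 200 camera calls.

## Task

Take the burnisher out of the aluminium tool rest post and stand it upright in the empty cup of the wooden tool caddy, seated on its collar, and let it go. Then lift the loaded caddy by its handle, keeping it level with both tools in their cups, and finish while holding it still in the air about 10 cm clear of the bench. Leave the dolls undisturbed.

Things in the scene. Friction and masses are not known exactly. Their poses are not given: they have to be found in the camera images.
- caddy: Loose wooden tool caddy, about 0.4 kg empty, at any yaw, left or right: board 210 (x) x 80 (y) x 12 mm; at x = -75 and +75 mm a 46 mm square cup block, top 72 mm up; between them a bridge handle whose bar runs along x on two uprights (10 x 24 mm) at x = -36 and +36 mm. Origin: centre of the underside, z up. The compass stands in the +x cup; the -x cup is empty.
- caddy_grip (a point): Centre of the caddy's handle bar (92 mm long in caddy x, 18 mm wide in y, 24 mm high), 119 mm above the caddy's underside; axes as the caddy's. Grip it here across its width, from above.
- empty_cup (a point): Centre of the mouth of the empty cup hole (20 mm wide, 54 mm deep), level with its block's top, 72 mm above the caddy's underside, at x = -75 mm on the caddy; axes as the caddy's.
- compass_cup (a point): Centre of the mouth of the like cup hole that holds the compass, at x = +75 mm on the caddy.
- post: Chunky aluminium tool rest post fixed to the bench: foot 100 x 100 x 12 mm, square column 56 x 56 mm, top 80 mm above the bench, with a 15 mm hole 56 mm deep down its middle. Origin: centre of the underside.
- post_hole (a point): Centre of the mouth of the post's hole, 80 mm above the bench.
- burnisher: Loose 70 g burnisher, 138 mm long, round: steel rod 10 mm thick, 48 mm long, tip tapered; brass collar 30 mm wide at 48-54 mm above the tip; horn handle 22 mm thick at 54-124 mm, narrowing to a round top at 138. Stands tip down in the post's hole, collar on the post's top; sits so in a cup too, tip 48 mm below the mouth. Origin: the tip; z towards the handle's top.
- compass: Closed steel scribing compass of 70 g, 136 mm tall, standing points down in its cup on a 28 mm round collar. Origin: between the points, 48 mm below the collar's underside; z up along it.
- doll_large: Yellow nesting doll, 130 mm high, 68 mm wide, standing loose at the far side of the bench. Origin: centre of its foot.
- doll_medium: Yellow nesting doll, 100 mm high, 52 mm wide, standing likewise.
- doll_small: Yellow nesting doll, 75 mm high, 39 mm wide, standing likewise.
Things that resemble listed ones, but are neither listed nor needed, are in the scene too. What is shaped like the doll_small but pink is not meant. Leave any blue look-alike of the burnisher alone.

How it is judged (in metres and radians):
On the way:
1. the burnisher stands upright in the empty cup, seated on its collar and let go, with the caddy still on the bench (horizontal distance between burnisher and empty_cup below 0.012 m and z of burnisher in the frame of empty_cup below -0.042 m and angle between burnisher's own z axis and vertical below 0.2 rad and contact force between the fingers and burnisher below 0.1 N and height (world z) of caddy below 0.006 m), for 0.2 s.
At the end, for the whole second after the job is handed in: Fingers hold the caddy by its bar (TCP within 45 mm), nothing else carrying it, underside 70-160 mm up, tilt < 0.12 rad, < 20 mm/s, < 0.15 rad/s; both tools in their cups, untouched, tips 42 mm down or more, within 12 mm of the axis, 0.2 rad of upright; dolls upright, within 20 mm of their start (height (world z) of caddy between 0.07 and 0.16 m and angle between caddy's own z axis and vertical below 0.12 rad and linear speed of caddy below 0.02 m/s and angular speed of caddy below 0.15 rad/s and contact force between the fingers and caddy above 1 N and distance between the grasp point and caddy_grip below 0.045 m and horizontal distance between burnisher and empty_cup below 0.012 m and z of burnisher in the frame of empty_cup below -0.042 m and angle between each of burnisher, compass, doll_large, doll_medium, doll_small's own z axis and vertical below 0.2 rad and horizontal distance between compass and compass_cup below 0.012 m and z of compass in the frame of compass_cup below -0.042 m and contact force between the fingers and burnisher below 0.1 N and contact force between the fingers and compass below 0.1 N and contact force between caddy and post below 0.1 N and contact force between caddy and doll_large below 0.1 N and contact force between caddy and doll_medium below 0.1 N and contact force between caddy and doll_small below 0.1 N and distance of each of doll_large, doll_medium, doll_small from where it was at the start of the episode below 0.02 m); the arm keeps its last pose, push and grip.
It fails at once if the caddy is tilted more than 0.3 rad (angle between caddy's own z axis and vertical above 0.3 rad).
It fails at once if a doll is pushed more than 30 mm or tipped (distance of any of doll_large, doll_medium, doll_small from where it was at the start of the episode above 0.03 m or angle between any of doll_large, doll_medium, doll_small's own z axis and vertical above 0.35 rad).
It also fails if it takes over 53 s, if anything falls off the work surface, if the arm or the gripper's body presses on something with over 40 N, if the wrist force passes 120 N, or if a joint passes its speed limit or range.

## Working session

There is one attempt and no reset: what is moved stays moved. The work goes in short steps, Python scripts to look and compute and a tool call to move; the robot and the scene stay as the last step left them, time stands still between calls to the robot, and variables do not carry over. Pictures are saved under pics/ and viewed, at most 10 in all, crops included, and the job is handed in when it is done.

Besides the shell and the picture viewer there is one more tool, called after ">>>" by a JSON object that holds its "op" and its "data", one argument or row to a line. jog_arm: Moves the arm, as the interface text tells. Its arguments: {"type":"object","properties":{"moves":{"type":"array","items":{"type":"array","items":{"type":"number"}}},"force":{"type":"number"}},"required":["moves"]}

```bash
mkdir -p pics; cat > h.py <<'E'
import numpy as np,cv2
from bench import bot
def cal(n):
    c=bot.get_calibration(n);f=192/np.tan(np.radians(c['fovy'])/2)
    R=cv2.Rodrigues(np.array(c['rvec'],float))[0];return f,c['cx'],c['cy'],R,np.array(c['tvec'],float).ravel(),c
def at(n,u,v,z):
    f,cx,cy,R,t,_=cal(n);d=R.T@np.array([(u-cx)/f,(v-cy)/f,1]);o=-R.T@t
    return o+d*(z-o[2])/d[2]
def px(n,p):
    f,cx,cy,R,t,_=cal(n);q=R@np.array(p,float)+t;return np.array([f*q[0]/q[2]+cx,f*q[1]/q[2]+cy])
E
python3 - <<'E'
from h import *
for n in('top','side'):
    cv2.imwrite(f'pics/{n}0.png',bot.camera(n)); c=cal(n);print(n,c[5],'cam at',-c[3].T@c[4])
s=bot.observe();print(s['position'],s['ee_rot'],s['time_s'])
E
```

```text
top {'fovy': 57.5146241958425, 'cx': 255.9640231226531, 'cy': 195.1163376845267, 'rvec': array([ 2.19218708, -2.19676923,  0.06408337]), 'tvec': array([-0.02354642,  0.60325276,  0.8210739 ])} cam at [ 0.55656513 -0.02249752  0.85343997]
side {'fovy': 46.77677776646994, 'cx': 266.79344725929, 'cy': 193.46689565709917, 'rvec': array([ 2.2849859 , -0.83938843,  0.30730856]), 'tvec': array([-0.49596914,  0.34252506,  0.85314833])} cam at [ 0.18376161 -0.56568438  0.85872215]
[ 0.17770013 -0.70244079  0.23663196] [-1.79916665e+02  8.62252678e-03  1.42004752e+01] 0.1
```

View pics/top0.png

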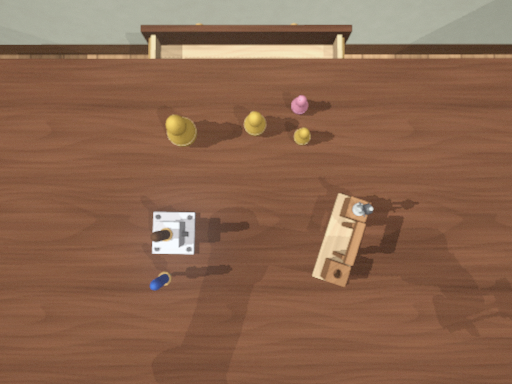

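View pics/side0.png

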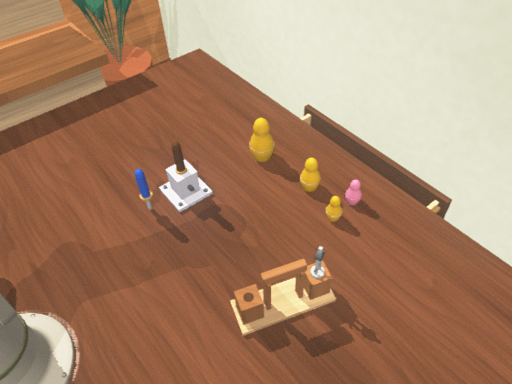

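Top view: the post with the brown-handled burnisher is at (174,233), and the blue look-alike stands at (160,283), to be left alone. The caddy is at (342,240), with the compass at (362,209) and the empty cup at (337,273). The yellow dolls are at (180,130), (255,123) and (303,136), and the pink look-alike is at (300,104). I'll confirm this in an enlarged crop.

```bash
python3 - <<'E'
from h import *
T=cv2.imread('pics/top0.png');S=cv2.imread('pics/side0.png')
def c(I,x,y):
    o=cv2.resize(I[y:y+75*4//3,x:x+133],(798//2,300),interpolation=cv2.INTER_CUBIC) 
    for k in range(0,133,20): cv2.putText(o,str(x+k),(k*3,8),0,.3,(255,255,255),1);cv2.line(o,(k*3,8),(k*3,14),(255,255,255),1)
    for k in range(0,100,20): cv2.putText(o,str(y+k),(0,k*3+4),0,.3,(255,255,255),1)
    return o
cv2.imwrite('pics/crop1.png',np.vstack([np.hstack([c(T,110,200),c(T,280,190)]),np.hstack([c(S,110,125),c(S,220,235)])]))
for p in [(174,233)]: print(at('top',*p,.012))
E
```

```text
[0.51307576 0.17150612 0.012     ]
```

View pics/crop1.png

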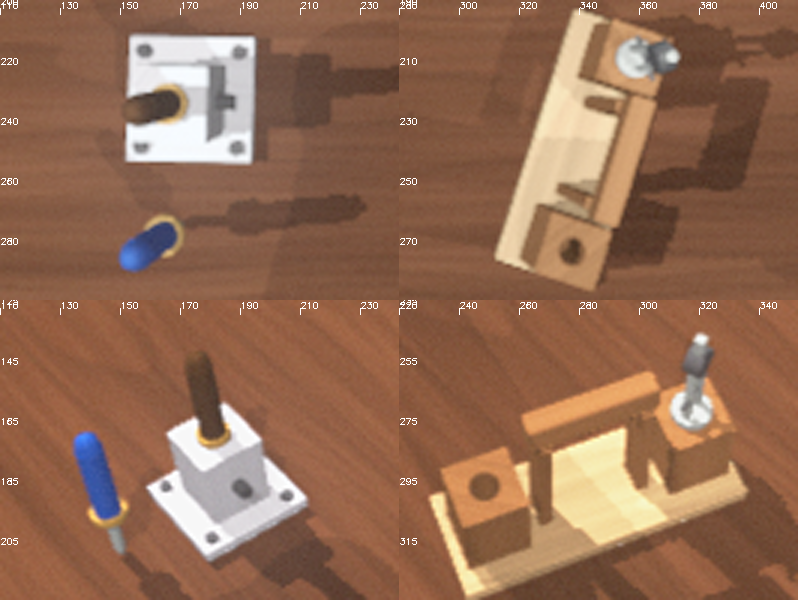

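```bash
python3 - <<'E'
from h import *
np.set_printoptions(precision=4,suppress=True)
cs=[at('top',*p,.012) for p in [(153.7,212.3),(195,212.3),(194.3,254),(152,254)]];print(np.array(cs))
m=np.mean(cs,0);print('post',m,[np.linalg.norm(cs[i]-cs[i-1]) for i in range(4)])
print('post side', at('side',181,170,.080),'top collar',at('top',167,234.5,.083))
for n,a,b in[('cup',('top',337.3,273.3),('side',248.7,297.3)),]:
    print(n,at(*a,.072),at(*b,.072))
print('compass',at('top',360.3,209,.077),at('side',317.7,271,.077))
print('bar',at('top',354.7,243.3,.131),at('side',284,269,.131))
# board corners
print('board', at('top',280+100/3,190+262/3,.012),at('top',280+175/3,190+10/3,.012),at('side',220+32/3,235+198/3,.012),at('side',220+70/3,235+298/3,.012),at('side',220+347/3,235+192/3,.012))
print('dolls',[at('top',*p,.02)[:2] for p in[(182,131),(255,124),(303,137)]])
E
```

```text
[[0.5627 0.2207 0.012 ]
 [0.5624 0.1217 0.012 ]
 [0.4631 0.1226 0.012 ]
 [0.4633 0.2234 0.012 ]]
post [0.5129 0.1721 0.012 ] [np.float64(0.09934790373299619), np.float64(0.09908993259997181), np.float64(0.09935193949470658), np.float64(0.10082009305853307)]
post side [0.516  0.1716 0.08  ] top collar [0.5135 0.1704 0.083 ]
cup [ 0.4266 -0.2041  0.072 ] [ 0.4278 -0.2079  0.072 ]
compass [ 0.5685 -0.2562  0.077 ] [ 0.5707 -0.2549  0.077 ]
bar [ 0.4973 -0.2271  0.131 ] [ 0.4982 -0.2315  0.131 ]
board [ 0.4073 -0.1609  0.012 ] [ 0.6074 -0.2234  0.012 ] [ 0.4121 -0.1627  0.012 ] [ 0.3871 -0.2378  0.012 ] [ 0.5835 -0.3027  0.012 ]
dolls [array([0.7581, 0.1531]), array([ 0.7749, -0.0228]), array([ 0.743 , -0.1384])]
```

Both views agree:
- Post: (0.514, 0.171)
- Empty cup: (0.427, -0.206)
- Compass cup: (0.570, -0.255), 151 mm from the empty cup against 150 mm by the given sizes
- Caddy yaw: about -18°

The brown-handled burnisher in the post is the one meant; the blue one stands alone on the bench. Moving now.

>>> {"op": "jog_arm", "data": {
  "moves": [
    [0.19,-0.18,0,0,0,0,1],
    [0.38,-0.36,0,0,0,0,1],
    [0.57,-0.54,0,0,0,0,1],
    [0.76,-0.72,0,0,0,0,1],
    [0.94,-0.9,0,0,0,0,1]
  ]
}}

```text
time_s: 0.72
position: [0.2341, -0.6132, 0.2376]
ee_rot: [180.0, -0.0, 14.2]
ft_force: [-0.4, -0.3, 0.9]
width: 0.0931
finger_force: 0.0
```

>>> {"op": "jog_arm", "data": {
  "moves": [
    [0.19,-0.18,0,0,0,0,1],
    [0.38,-0.36,0,0,0,0,1],
    [0.57,-0.54,0,0,0,0,1],
    [0.76,-0.72,0,0,0,0,1],
    [0.94,-0.9,0,0,0,0,1]
  ]
}}

```text
time_s: 1.35
position: [0.289, -0.5252, 0.2374]
ee_rot: [180.0, 0.0, 14.2]
ft_force: [0.9, 0.1, 0.2]
width: 0.0929
finger_force: 0.0
```

>>> {"op": "jog_arm", "data": {
  "moves": [
    [0.19,-0.18,0,0,0,0,1],
    [0.38,-0.36,0,0,0,0,1],
    [0.57,-0.54,0,0,0,0,1],
    [0.76,-0.72,0,0,0,0,1],
    [0.94,-0.9,0,0,0,0,1]
  ]
}}

```text
time_s: 1.98
position: [0.3443, -0.437, 0.2374]
ee_rot: [180.0, -0.0, 14.2]
ft_force: [1.1, -0.3, -1.5]
width: 0.0928
finger_force: 0.0
```

>>> {"op": "jog_arm", "data": {
  "moves": [
    [0.19,-0.18,0,0,0,0,1],
    [0.38,-0.36,0,0,0,0,1],
    [0.57,-0.54,0,0,0,0,1],
    [0.76,-0.72,0,0,0,0,1],
    [0.94,-0.9,0,0,0,0,1]
  ]
}}

```text
time_s: 2.6
position: [0.3994, -0.3487, 0.2374]
ee_rot: [180.0, -0.0, 14.2]
ft_force: [-1.0, -0.3, 1.2]
width: 0.0933
finger_force: 0.0
```

>>> {"op": "jog_arm", "data": {
  "moves": [
    [0.1,-0.2,0,0,0,0,1],
    [0.2,-0.4,0,0,0,0,1],
    [0.3,-0.6,0,0,0,0,1],
    [0.4,-0.8,0,0,0,0,1],
    [0.5,-0.99,0,0,0,0,1]
  ]
}}

```text
time_s: 3.22
position: [0.4183, -0.2622, 0.2374]
ee_rot: [-180.0, 0.0, 14.2]
ft_force: [0.3, 0.1, 0.1]
width: 0.0934
finger_force: 0.0
```

>>> {"op": "jog_arm", "data": {
  "moves": [
    [0.1,-0.2,0,0,0,0,1],
    [0.2,-0.4,0,0,0,0,1],
    [0.3,-0.6,0,0,0,0,1],
    [0.4,-0.8,0,0,0,0,1],
    [0.5,-0.99,0,0,0,0,1]
  ]
}}

```text
time_s: 3.85
position: [0.4376, -0.1756, 0.2374]
ee_rot: [180.0, -0.0, 14.2]
ft_force: [0.3, 0.4, -0.2]
width: 0.0928
finger_force: 0.0
```

>>> {"op": "jog_arm", "data": {
  "moves": [
    [0.1,-0.2,0,0,0,0,1],
    [0.2,-0.4,0,0,0,0,1],
    [0.3,-0.6,0,0,0,0,1],
    [0.4,-0.8,0,0,0,0,1],
    [0.5,-0.99,0,0,0,0,1]
  ]
}}

```text
time_s: 4.47
position: [0.4569, -0.089, 0.2374]
ee_rot: [180.0, -0.0, 14.2]
ft_force: [0.2, -0.5, 0.4]
width: 0.0929
finger_force: 0.0
```

>>> {"op": "jog_arm", "data": {
  "moves": [
    [0.1,-0.2,0,0,0,0,1],
    [0.2,-0.4,0,0,0,0,1],
    [0.3,-0.6,0,0,0,0,1],
    [0.4,-0.8,0,0,0,0,1],
    [0.5,-0.99,0,0,0,0,1]
  ]
}}

```text
time_s: 5.1
position: [0.4762, -0.0024, 0.2374]
ee_rot: [180.0, 0.0, 14.2]
ft_force: [0.1, 0.4, -0.4]
width: 0.0927
finger_force: 0.0
```

>>> {"op": "jog_arm", "data": {
  "moves": [
    [0.1,-0.2,0,0,0,0,1],
    [0.2,-0.4,0,0,0,0,1],
    [0.3,-0.6,0,0,0,0,1],
    [0.4,-0.8,0,0,0,0,1],
    [0.5,-0.99,0,0,0,0,1]
  ]
}}

```text
time_s: 5.72
position: [0.4958, 0.0843, 0.2374]
ee_rot: [-180.0, 0.0, 14.2]
ft_force: [0.8, -0.3, -0.1]
width: 0.0932
finger_force: 0.0
```

>>> {"op": "jog_arm", "data": {
  "moves": [
    [0.1,-0.2,0,0,0,0,1],
    [0.2,-0.4,0,0,0,0,1],
    [0.3,-0.6,0,0,0,0,1],
    [0.4,-0.8,0,0,0,0,1],
    [0.48,-0.99,0,0,0,0,1]
  ]
}}

```text
time_s: 6.35
position: [0.5136, 0.1705, 0.2374]
ee_rot: [-180.0, 0.0, 14.2]
ft_force: [-0.6, -0.1, -0.6]
width: 0.0929
finger_force: 0.0
```

```bash
python3 - <<'E'
from h import *
s=bot.observe();print(s['position'],s['joint_pos'])
T=bot.camera('top');S=bot.camera('side')
I=np.hstack([cv2.resize(T[180:280,110:210],(400,400)),cv2.resize(S[110:210,120:220],(400,400))])
cv2.imwrite('pics/a.png',I)
E
```

```text
[0.51357289 0.17050333 0.23736802] [ -18.11842062   21.99745909   -8.4490395   115.43367364    4.63560315
   42.88014961 -105.15619089]
```

>>> {"op": "jog_arm", "data": {
  "moves": [
    [0,0,0.2,0,0,0,1],
    [0,0,0.4,0,0,0,1],
    [0,0,0.6,0,0,0,1],
    [0,0,0.8,0,0,0,1],
    [0,0,0.95,0,0,0,1]
  ]
}}

```text
time_s: 7.08
position: [0.5131, 0.169, 0.16]
ee_rot: [180.0, 0.1, 14.2]
ft_force: [-0.4, 0.2, 0.6]
width: 0.0929
finger_force: 0.0
```

>>> {"op": "jog_arm", "data": {
  "moves": [
    [0,0,0.15,0,0,0,1],
    [0,0,0.3,0,0,0,1],
    [0,0,0.45,0,0,0,1],
    [0,0,0.45,0,0,0,0.2],
    [0,0,0.45,0,0,0,-0.2]
  ]
}}

```text
time_s: 7.7
position: [0.5134, 0.1694, 0.1255]
ee_rot: [-180.0, -0.0, 14.2]
ft_force: [-0.2, -0.2, 0.3]
width: 0.0773
finger_force: 0.0
```

>>> {"op": "jog_arm", "data": {
  "moves": [
    [0,0,0,0,0,0,-0.5],
    [0,0,0,0,0,0,-1],
    [0,0,0,0,0,0,-1],
    [0,0,0,0,0,0,-1],
    [0,0,0,0,0,0,-1]
  ],
  "force": 20
}}

```text
time_s: 8.32
position: [0.5133, 0.1693, 0.1254]
ee_rot: [-180.0, -0.0, 14.2]
ft_force: [-0.6, 1.0, -0.3]
width: 0.0275
finger_force: 0.3
```

>>> {"op": "jog_arm", "data": {
  "moves": [
    [0,0,0,0,0,0,-1],
    [0,0,0,0,0,0,-1],
    [0,0,0,0,0,0,-1],
    [0,0,-0.02,0,0,0,-1],
    [0,0,-0.1,0,0,0,-1]
  ]
}}

```text
time_s: 8.95
position: [0.5131, 0.1697, 0.1333]
ee_rot: [-180.0, 0.0, 14.2]
ft_force: [-0.4, 5.0, -3.5]
width: 0.0218
finger_force: 20.0
```

>>> {"op": "jog_arm", "data": {
  "moves": [
    [0,0,-0.2,0,0,0,-1],
    [0,0,-0.4,0,0,0,-1],
    [0,0,-0.6,0,0,0,-1],
    [0,0,-0.75,0,0,0,-1],
    [0,0,-0.9,0,0,0,-1]
  ]
}}

```text
time_s: 9.57
position: [0.5134, 0.1688, 0.2064]
ee_rot: [180.0, -0.0, 14.2]
ft_force: [0.4, -1.3, -1.2]
width: 0.0217
finger_force: 20.0
```

```bash
python3 - <<'E'
from h import *
s=bot.observe();print(s['position'],s['width'],s['finger_force'],s['ft_force'])
T=bot.camera('top');S=bot.camera('side')
I=np.hstack([cv2.resize(T[170:290,110:230],(400,400)),cv2.resize(S[90:210,120:240],(400,400))])
cv2.imwrite('pics/b.png',I)
E
```

```text
[0.51340331 0.16875295 0.20638244] 0.02172533649918502 19.98606249133445 [ 0.41433904 -1.34218154 -1.22574702]
```

View pics/b.png

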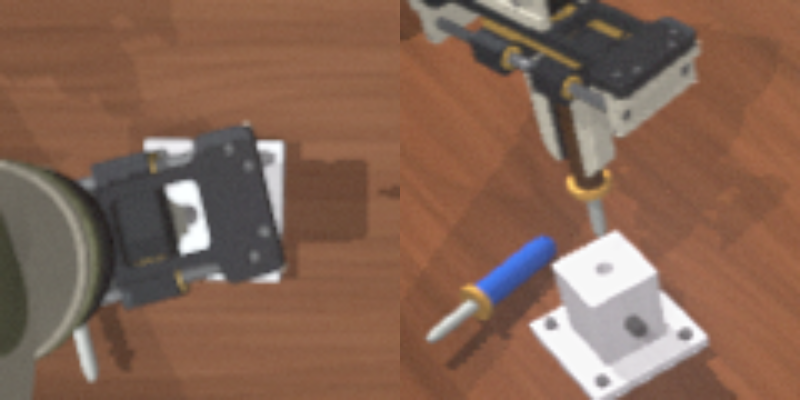

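The burnisher is held at its full 22 mm width and is clear of the post, whose hole now shows at side (180,170). The blue look-alike has tipped over and lies against the post, probably brushed by the gripper. I'll leave it there and carry the burnisher to the cup.

>>> {"op": "jog_arm", "data": {
  "moves": [
    [-0.06,0.12,0,0,0,0,-1],
    [-0.16,0.3,0,0,0,0,-1],
    [-0.25,0.48,0,0,0,0,-1],
    [-0.34,0.67,0,0,0,0,-1],
    [-0.44,0.85,0,0,0,0,-1]
  ]
}}

```text
time_s: 10.3
position: [0.4956, 0.0933, 0.2053]
ee_rot: [180.0, 0.0, 14.2]
ft_force: [-0.5, -0.4, -0.3]
width: 0.0215
finger_force: 20.0
```

>>> {"op": "jog_arm", "data": {
  "moves": [
    [-0.09,0.17,0,0,0,0,-1],
    [-0.18,0.34,0,0,0,0,-1],
    [-0.26,0.51,0,0,0,0,-1],
    [-0.35,0.68,0,0,0,0,-1],
    [-0.44,0.85,0,0,0,0,-1]
  ]
}}

```text
time_s: 10.92
position: [0.4782, 0.0192, 0.2054]
ee_rot: [-180.0, -0.0, 14.2]
ft_force: [-0.4, -0.4, -0.6]
width: 0.0218
finger_force: 20.0
```

>>> {"op": "jog_arm", "data": {
  "moves": [
    [-0.09,0.17,0,0,0,0,-1],
    [-0.18,0.34,0,0,0,0,-1],
    [-0.26,0.51,0,0,0,0,-1],
    [-0.35,0.68,0,0,0,0,-1],
    [-0.44,0.85,0,0,0,0,-1]
  ]
}}

```text
time_s: 11.55
position: [0.4608, -0.0554, 0.2054]
ee_rot: [-180.0, 0.0, 14.2]
ft_force: [0.6, -0.6, -0.2]
width: 0.0217
finger_force: 20.0
```

>>> {"op": "jog_arm", "data": {
  "moves": [
    [-0.09,0.17,0,0,0,0,-1],
    [-0.18,0.34,0,0,0,0,-1],
    [-0.26,0.51,0,0,0,0,-1],
    [-0.35,0.68,0,0,0,0,-1],
    [-0.44,0.85,0,0,0,0,-1]
  ]
}}

```text
time_s: 12.18
position: [0.4433, -0.1299, 0.2054]
ee_rot: [-180.0, 0.0, 14.2]
ft_force: [0.3, -0.6, -1.9]
width: 0.0216
finger_force: 20.0
```

>>> {"op": "jog_arm", "data": {
  "moves": [
    [-0.1,0.2,0,0,0,0.03,-1],
    [-0.2,0.4,0,0,0,0.07,-1],
    [-0.3,0.6,0,0,0,0.11,-1],
    [-0.4,0.78,0,0,0,0.15,-1],
    [-0.44,0.86,0,0,0,0.18,-1]
  ]
}}

```text
time_s: 12.8
position: [0.4258, -0.2059, 0.2054]
ee_rot: [180.0, -0.0, -18.7]
ft_force: [0.6, 1.1, -0.8]
width: 0.0216
finger_force: 20.0
```

```bash
python3 - <<'E'
from h import *
np.set_printoptions(precision=4,suppress=True)
T=bot.camera('top');S=bot.camera('side')
s=bot.observe();p=s['position'];print(p,s['ee_rot'],s['width'],s['finger_force'],s['ft_force'],s['joint_pos'])
I=np.hstack([cv2.resize(T[180:300,270:390],(400,400)),cv2.resize(S[210:330,215:335],(400,400))])
cv2.imwrite('pics/c.png',I)
for dz in(.0934,.0424):
  q=px('side',[p[0],p[1],p[2]-dz]);print(q,(q-[215,210])/.3+[400,0])
q=px('side',[.4272,-.2058,.072]);print((q-[215,210])/.3+[400,0])
E
```

```text
[ 0.4259 -0.2055  0.2054] [179.974   -0.0025 -18.5326] 0.021477514498268357 19.987030348929693 [-0.6643  0.5485 -1.2563] [ 17.2584  19.9589   2.1047 125.9261  -1.2339  34.1307 -88.2745]
[246.2888 286.6734] [504.2961 255.5781]
[245.0288 272.3282] [500.0959 207.7608]
[509.2999 289.2094]
```

View pics/c.png

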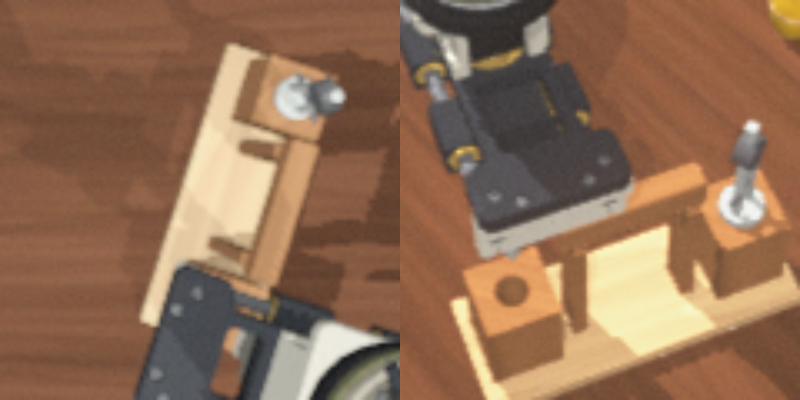

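```bash
python3 - <<'E'
from h import *
np.set_printoptions(precision=4,suppress=True)
p=np.array([.5134,.1688,.2064])
for dz in(.0934,.0424): print(px('side',p-[0,0,dz]))
print('obs tip/collar',at('side',179.4,158.4,.113),at('side',176.4,146.1,.164))
print('b hole', at('side',120+(604-400)*.3,90+268*.3,.080))
print('c tip',at('side',215+.3*113,210+.3*255,.112),'hole',at('side',215+.3*112,210+.3*289,.072))
I=cv2.imread('pics/b.png');cv2.imwrite('pics/b2.png',cv2.resize(I[120:290,500:700],(800,600) ,interpolation=cv2.INTER_CUBIC)) 
I=cv2.imread('pics/c.png');a=cv2.resize(I[190:340,450:600],(600,600),interpolation=cv2.INTER_CUBIC);cv2.imwrite('pics/c2.png',a)
E
```

```text
[178.607  161.4812]
[175.1439 145.7208]
obs tip/collar [0.5207 0.1767 0.113 ] [0.5149 0.1658 0.164 ]
b hole [0.5156 0.1701 0.08  ]
c tip [ 0.4299 -0.2085  0.112 ] hole [ 0.4285 -0.2067  0.072 ]
```

View pics/c2.png

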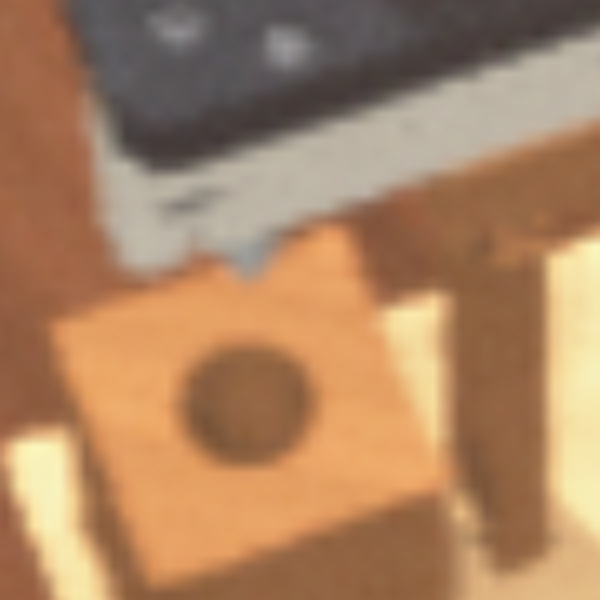

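```bash
python3 - <<'E'
from h import *
for z in(.110,.112,.114): print(at('side',248.5,287.6,z))
print(at('side',248.5,297.4,.072))
E
```

```text
[ 0.42853813 -0.20887639  0.11      ]
[ 0.42788428 -0.2098295   0.112     ]
[ 0.42723043 -0.21078261  0.114     ]
[ 0.42739673 -0.20779827  0.072     ]
```

Measured in the same view, the tip is within 2 mm of the hole axis. Lowering.

>>> {"op": "jog_arm", "data": {
  "moves": [
    [0,-0.01,0.15,0,0,0,-1],
    [0,-0.01,0.3,0,0,0,-1],
    [0,-0.01,0.45,0,0,0,-1],
    [0,-0.01,0.6,0,0,0,-1],
    [0,-0.01,0.75,0,0,0,-1]
  ]
}}

```text
time_s: 13.52
position: [0.4265, -0.2034, 0.1444]
ee_rot: [-180.0, 0.0, -18.2]
ft_force: [-0.6, -0.1, -0.8]
width: 0.0222
finger_force: 20.0
```

>>> {"op": "jog_arm", "data": {
  "moves": [
    [0,0,0.07,0,0,0,-1],
    [0,0,0.14,0,0,0,-1],
    [0,0,0.21,0,0,0,-1],
    [0,0,0.28,0,0,0,-1],
    [0,0,0.33,0,0,0,-1]
  ]
}}

```text
time_s: 14.15
position: [0.4266, -0.2035, 0.1187]
ee_rot: [180.0, -0.0, -18.2]
ft_force: [0.0, 0.4, -0.3]
width: 0.0215
finger_force: 20.0
```

```bash
python3 - <<'E'
from h import *
T=bot.camera('top');S=bot.camera('side')
s=bot.observe();print(s['position'],s['ft_force'],s['width'])
I=np.hstack([cv2.resize(T[180:300,270:390],(400,400)),cv2.resize(S[210:330,215:335],(400,400))])
cv2.imwrite('pics/d.png',I)
E
```

```text
[ 0.42640513 -0.20346503  0.11864341] [ 0.01360498 -0.27527713 -0.65134823] 0.021351652116325875
```

View pics/d.png

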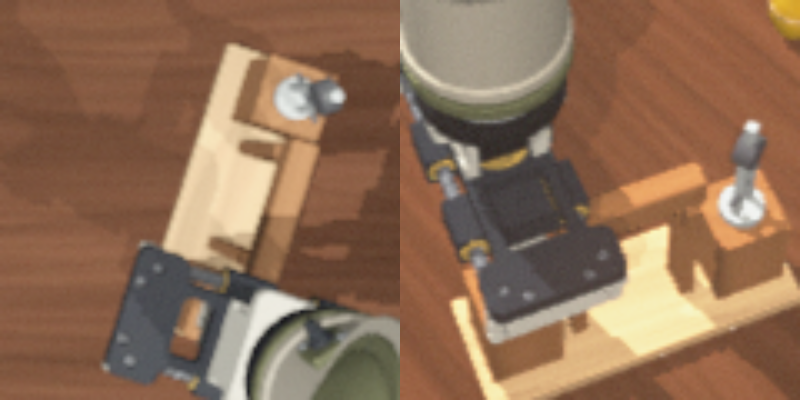

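The caddy hasn't moved (compass collar still at the same pixels) and there is no side force. Lowering the last 1.5 mm and releasing.

>>> {"op": "jog_arm", "data": {
  "moves": [
    [0,0,0.01,0,0,0,-1],
    [0,0,0.015,0,0,0,-1],
    [0,0,0.015,0,0,0,-0.4],
    [0,0,0.015,0,0,0,0],
    [0,0,0.015,0,0,0,0.3]
  ],
  "force": 20
}}

```text
time_s: 14.88
position: [0.4266, -0.2035, 0.1179]
ee_rot: [180.0, -0.0, -18.2]
ft_force: [0.6, 0.5, -0.5]
width: 0.0434
finger_force: 0.0
```

>>> {"op": "jog_arm", "data": {
  "moves": [
    [0,0,0,0,0,0,0.3],
    [0,0,0,0,0,0,0.3],
    [0,0,0,0,0,0,0.3],
    [0,0,0,0,0,0,0.3],
    [0,0,-0.02,0,0,0,0.3]
  ]
}}

```text
time_s: 15.5
position: [0.4265, -0.2035, 0.1194]
ee_rot: [180.0, 0.0, -18.2]
ft_force: [0.2, -0.0, -0.3]
width: 0.0601
finger_force: 0.0
```

>>> {"op": "jog_arm", "data": {
  "moves": [
    [0,0,-0.15,0,0,0,0.3],
    [0,0,-0.35,0,0,0,0.3],
    [0,0,-0.55,0,0,0,0.3],
    [0,0,-0.75,0,0,0,0.3],
    [0,0,-0.95,0,0,0,0.3]
  ]
}}

```text
time_s: 16.12
position: [0.4265, -0.2035, 0.1968]
ee_rot: [180.0, -0.0, -18.2]
ft_force: [-0.4, 0.0, 0.4]
width: 0.0602
finger_force: 0.0
```

>>> {"op": "jog_arm", "data": {
  "moves": [
    [0,0,-0.02,0,0,0,0.3],
    [0.2,0,-0.06,0,0,0,0.3],
    [0.4,0,-0.06,0,0,0,0.3],
    [0.6,0,-0.06,0,0,0,0.3],
    [0.9,0,-0.06,0,0,0,0.3]
  ]
}}

```text
time_s: 16.75
position: [0.4959, -0.2263, 0.1996]
ee_rot: [180.0, 0.1, -18.2]
ft_force: [0.8, -0.3, 0.5]
width: 0.0606
finger_force: 0.0
```

```bash
python3 - <<'E'
from h import *
T=bot.camera('top');S=bot.camera('side')
s=bot.observe();print(s['position'],s['ee_rot'],s['ft_force'],s['width'])
I=np.hstack([cv2.resize(T[180:300,270:390],(400,400)),cv2.resize(S[210:330,215:335],(400,400))])
cv2.imwrite('pics/e.png',I)
E
```

```text
[ 0.49782123 -0.22665401  0.19958205] [-1.79998830e+02 -6.35560306e-02 -1.81705575e+01] [ 0.2830735   0.34602698 -0.34651299] 0.060464009195929334
```

View pics/e.png

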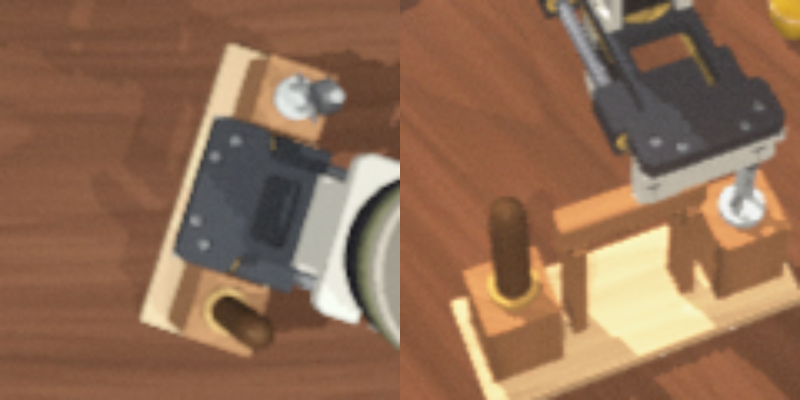

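The burnisher stands seated in its cup (collar on the block at side ~(250,297)) and the caddy hasn't moved. Now gripping the bar.

>>> {"op": "jog_arm", "data": {
  "moves": [
    [0,0.03,0.2,0,0,0,0.3],
    [0,0.03,0.4,0,0,0,0.3],
    [0,0.03,0.6,0,0,0,0.3],
    [0,0.03,0.8,0,0,0,0.3],
    [0,0.03,1.0,0,0,0,0.3]
  ]
}}

```text
time_s: 17.48
position: [0.494, -0.2282, 0.119]
ee_rot: [-180.0, 0.0, -18.2]
ft_force: [-1.0, -0.7, 0.9]
width: 0.0605
finger_force: 0.0
```

>>> {"op": "jog_arm", "data": {
  "moves": [
    [0,0,0,0,0,0,0.1],
    [0,0,0,0,0,0,-0.2],
    [0,0,0,0,0,0,-0.4],
    [0,0,0,0,0,0,-0.5],
    [0,0,0,0,0,0,-0.6]
  ],
  "force": 15
}}

```text
time_s: 18.1
position: [0.4944, -0.2283, 0.1205]
ee_rot: [180.0, -0.0, -18.2]
ft_force: [-0.2, -0.5, 0.2]
width: 0.0198
finger_force: 0.0
```

>>> {"op": "jog_arm", "data": {
  "moves": [
    [0,0,0,0,0,0,-0.7],
    [0,0,0,0,0,0,-0.8],
    [0,0,0,0,0,0,-1],
    [0,0,0,0,0,0,-1],
    [0,0,0,0,0,0,-1]
  ]
}}

```text
time_s: 18.73
position: [0.4943, -0.2281, 0.1204]
ee_rot: [-180.0, -0.0, -18.2]
ft_force: [-0.1, 2.0, 5.8]
width: 0.0179
finger_force: 15.0
```

>>> {"op": "jog_arm", "data": {
  "moves": [
    [0,0,0,0,0,0,-1],
    [0,0,0,0,0,0,-1],
    [0,0,0,0,0,0,-1],
    [0,0,0,0,0,0,-1],
    [0,0,0,0,0,0,-1]
  ],
  "force": 50
}}

```text
time_s: 19.35
position: [0.4943, -0.2281, 0.1204]
ee_rot: [-180.0, -0.0, -18.2]
ft_force: [-0.4, 3.0, 5.4]
width: 0.0176
finger_force: 50.0
```

Held at the 18 mm bar width. Lifting gently.

>>> {"op": "jog_arm", "data": {
  "moves": [
    [0,0,-0.03,0,0,0,-1],
    [0,0,-0.1,0,0,0,-1],
    [0,0,-0.2,0,0,0,-1],
    [0,0,-0.3,0,0,0,-1],
    [0,0,-0.4,0,0,0,-1]
  ]
}}

```text
time_s: 19.98
position: [0.4942, -0.2283, 0.1529]
ee_rot: [180.0, -0.0, -18.2]
ft_force: [0.4, 0.2, -6.2]
width: 0.0174
finger_force: 50.0
```

>>> {"op": "jog_arm", "data": {
  "moves": [
    [0,0,-0.1,0,0,0,-1],
    [0,0,-0.2,0,0,0,-1],
    [0,0,-0.3,0,0,0,-1],
    [0,0,-0.4,0,0,0,-1],
    [0,0,-0.5,0,0,0,-1]
  ]
}}

```text
time_s: 20.6
position: [0.4941, -0.2283, 0.1927]
ee_rot: [180.0, 0.0, -18.2]
ft_force: [0.7, 0.5, -6.1]
width: 0.0174
finger_force: 50.0
```

>>> {"op": "jog_arm", "data": {
  "moves": [
    [0,0,-0.1,0,0,0,-1],
    [0,0,-0.2,0,0,0,-1],
    [0,0,-0.28,0,0,0,-1],
    [0,0,-0.34,0,0,0,-1],
    [0,0,-0.36,0,0,0,-1]
  ]
}}

```text
time_s: 21.22
position: [0.4943, -0.2283, 0.2213]
ee_rot: [180.0, -0.0, -18.2]
ft_force: [0.3, -0.7, -6.4]
width: 0.0176
finger_force: 50.0
```

>>> {"op": "jog_arm", "data": {
  "moves": [
    [0,0,0,0,0,0,-1],
    [0,0,0,0,0,0,-1],
    [0,0,0,0,0,0,-1],
    [0,0,0,0,0,0,-1],
    [0,0,0,0,0,0,-1]
  ]
}}

```text
time_s: 21.85
position: [0.4942, -0.2283, 0.2209]
ee_rot: [180.0, 0.0, -18.2]
ft_force: [-0.1, -0.2, -5.9]
width: 0.0175
finger_force: 50.0
```

```bash
python3 - <<'E'
from h import *
S=bot.camera('side');T=bot.camera('top')
s=bot.observe();print(s['position'],s['ee_rot'],s['ft_force'],s['width'],s['time_s'])
cv2.imwrite('pics/f.png',np.hstack([cv2.resize(T,(400,300)),cv2.resize(S,(400,300))]) if 0 else np.hstack([cv2.resize(T[150:320,250:420],(400,400)),cv2.resize(S[120:360,170:410],(400,400))]))
E
```

```text
[ 0.49418807 -0.22828954  0.22098712] [ 1.79999840e+02  3.46495745e-03 -1.82053938e+01] [ 0.59474581 -0.73942624 -6.40520243] 0.01797539076460261 21.95
```

View pics/f.png

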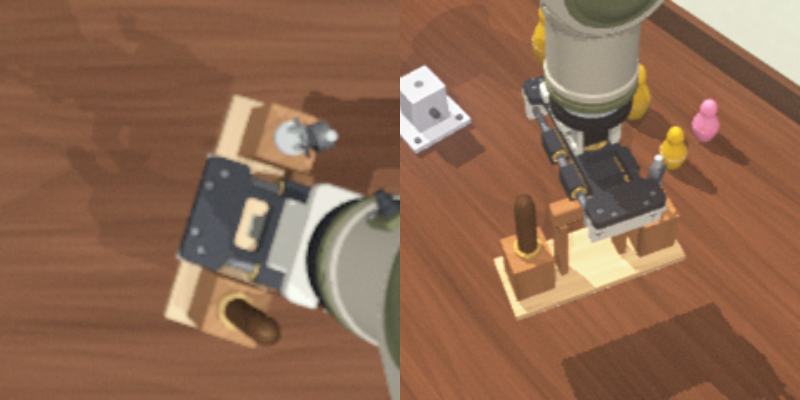

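The loaded caddy hangs about 10 cm up with its shadow well clear of it. The board looks level, both tools sit on their collars, and the dolls in view stand where they were. Handing in.

```bash
python3 -c "
from bench import bot
print(bot.job_done())"
```

```text
the job is handed in; nothing more can be done
None
```

The job is handed in, with no verdict returned: the burnisher is seated in the empty cup, and the arm is holding the loaded caddy still and apparently level about 10 cm above the bench with the dolls untouched, but the blue look-alike, which was to be left alone, got knocked over (probably by the gripper) while I was taking the burnisher from the post.

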